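# Take a pellet die apart into its fitted holders

### The arm

A 6-joint arm with a two-finger parallel gripper is mounted at the origin on a cart in front of the work surface, level with it; the furniture and walls round the work are solid. World frame = base frame: x ahead of the robot, y to its left, z up, the work surface at z = 0. Lengths are in m, angles in rad, forces in N, time in s.
With the tool pointing down it reaches from about 0.375 to 0.975 m from the base axis. Payload 3.8 kg.
Tool frame: the origin (TCP) lies midway between the tips of the shut fingers; the grasp point (between the pads) lies 19 mm behind it; z points along the fingers, y is the line along which they close (so a half turn about z gives the same grasp; the last joint's range is limited). The gripper opens to 88 mm and grips with 3 to 60 N. Pads are 18 mm wide; open, the fingers measure 123 mm over their backs; the gripper's body (75 mm by 187 mm) begins 45 mm behind the grasp point.
Start: joints at [-1.307, 0.264, 1.604, -0, 1.274, -0.037], TCP at [0.2, -0.645, 0.239] pointing down, gripper open.
Joint ranges: [-2.63, 2.63], [-0.94, 2.18], [0.31, 2.57], [-1.31, 4.45], [0, 2.66], [-2.55, 2.55]. Speed limits (rad/s): [2.57, 2.57, 3.14, 3.14, 3.14, 3.14].

### API

Orientations are given as a rotation vector (axis times angle).
In Python, from cell import manip, inverse_kinematics, cams, order gives the robot as it stands. Calls block until the motion is done:
- manip.move_pose(position, orientation): joint-space move of the TCP to a pose.
- manip.move_linear(position, rate=0.15, rot=None): straight line of the TCP; rot=None keeps the orientation; rate is the mean speed in m/s.
- manip.set_joints(angles): joint-space move.
- manip.set_gripper(opening, force=None): finger opening in m; force is the grip in N (None keeps the last); returns when the fingers have stopped.
- manip.dwell(seconds).
- inverse_kinematics(position, orientation): joint angles nearest the present ones, or None.
- manip.state(): the state.
- cams.capture(name): name is "side" or "top" or "wrist"; returns a dict with "image" (420x560x3 uint8, blue, green, red), "z_map" (420x560 float32, m along the optical axis (not along the pixel's ray), 0 where there is no reading), "intrinsics" (3x3 intrinsics, pixels), "position" and "orientation" of the camera in the world; the wrist camera has in their place "T_tool_cam" (4x4, takes a point from camera to tool coordinates, whose origin is the TCP and whose axes are the flange's). Camera axes: x right, y down, z forward; pixel columns grow to the right and rows downward; lengths in m; the calibration is good to about 2 mm. A picture is of the moment at which its call begins: read the wrist's pose just before it.
A pose or a line that the arm cannot do raises manip.IKError and nothing moves.
- order.close_job(): hands the job in; it is judged then, once.
The state is a dict: "clock": time; "joint_pos": joint angles; "joint_velocities": joint speeds; "tau": joint torques, N m; "tool_pos": TCP position; "tcp_rot": TCP orientation; "contact_force": force on the tool from outside, world axes, zero at the start; "moment": the same for the moment, N m; "gripper_width": finger opening in m; "grasp_force": force on a finger pad.
Only numpy, scipy, OpenCV 4.12 (cv2) and the standard library are available. Lean on these libraries where they do the work, as an engineer would, in place of code of your own. Each camera call takes 0.05 s, during which the arm holds its last target. There are 200 camera calls.

### The job

The pressing is done: take the pellet die apart from the top down and set each of its four parts (plunger, brass stop ring, die body, dark base) fully home and upright in the holder whose recess fits it. Lower the heavy die body and base into their holders gently, never dropping them, and leave the weighing boat with the next sample where it stands.

Things in the scene. Friction and masses are not known exactly. Their poses are not given: they have to be found in the camera images.
- plunger: Plunger, bright steel, top of the stack, 0.12 kg: round stem 15 mm across, 46 mm long, under a knurled round head 26 mm across, 14 mm high. At the start the stem hangs in the bore of ring and body (1.5 mm play or more) and the head rests on the ring; pull it straight up 60 mm to free it. Origin: centre of the stem's lower end; z up along the stem; head from z = 46 to 60 mm.
- stop_ring: Brass stop ring, 38 mm outside diameter, 19 mm bore, 16 mm high, 0.09 kg; lies loose on top of the die body, round the plunger's stem. Origin: centre of its underside; z up.
- die_body: Die body, bright steel cylinder 52 mm in diameter and 46 mm high with a bore of 18 mm right through and a shallow groove round its foot, 0.5 kg; it stands on the base, whose spigot enters the bore by 8 mm. Origin: centre of its underside; z up.
- die_base: Base of the die, dark steel disc 68 mm in diameter and 22 mm high with a spigot 15 mm in diameter and 8 mm high in the middle of its top, 0.45 kg; it carries the whole stack (98 mm tall) and stands loose on the worktop. Origin: centre of its underside; z up.
- holder_plunger: Plunger's holder: the tallest and narrowest black round plastic holder, 58 mm across and 46 mm high, with an upright hole 19 mm across and 40 mm deep, mouth flared to 25 mm over the top 3 mm. The stem's end stands on the hole's floor at z = 6 mm, so the head stays 6 mm clear of the holder. Fixed. Origin: centre of its underside; z up.
- holder_ring: Stop ring's holder: black round plastic holder 72 mm in diameter and 14 mm high with a round recess 44 mm in diameter and 6 mm deep (floor at z = 8 mm, lined with blue felt), mouth flared to 50 mm over the top 3 mm. Fixed. Origin: centre of its underside; z up.
- holder_body: Die body's holder: black round plastic holder 84 mm in diameter and 20 mm high with a round recess 58 mm in diameter and 12 mm deep (floor at z = 8 mm, lined with blue felt), mouth flared to 64 mm over the top 3 mm. Fixed. Origin: centre of its underside; z up.
- holder_base: Base's holder: the widest black round plastic holder, 100 mm across and 14 mm high, recess 74 mm across and 7 mm deep (floor at z = 7 mm, lined with blue felt), mouth flared to 80 mm over the top 3 mm. Fixed. Origin: centre of its underside; z up. Grip the base at least 9 mm above its underside, so that the fingertips clear the holder's rim.
- weigh_boat: White square plastic weighing boat with a heap of powder, 83 x 83 mm and 20 mm high, loose; to be left alone. Origin: centre of its underside; z up.
Mind the look-alikes: they are no part of the job. Leave any purple, red or turquoise look-alike of the holder_body alone.

How it is judged:
By the outcome, as a careful person would: the job done as asked, in the order asked, and still so for the second after the job is handed in, with the robot touching nothing.
It also fails if it takes over 128 s, if anything falls off the work surface, if the arm or the gripper's body presses on something with over 40 N, if the wrist force passes 120 N, or if a joint passes its speed limit or range.

## Working session

There is one attempt and no reset: what is moved stays moved. The work goes in short steps, each a Python script; the robot and the scene stay as the last script left them, time stands still between calls to the robot, and variables do not carry over. Pictures are saved under pics/ and viewed, at most 14 in all, crops included, and the job is handed in when it is done.

```bash
ls; mkdir -p pics
python3 - <<'E'
from cell import manip,cams
import cv2,numpy as np
for n in("top","side"):
    c=cams.capture(n); cv2.imwrite(f"pics/{n}0.png",c["image"]); np.savez(f"{n}0.npz",**c)
    print(n,c["position"],c["orientation"],c["intrinsics"])
print(manip.state())
E
```

```text
pics
top [0.2932023  0.10234975 1.19811908] [-2.15603969  2.14222263 -0.14267023] [[463.48632759   0.         278.08226298]
 [  0.         463.48632759 214.18084165]
 [  0.           0.           1.        ]]
side [0.18980382 0.71135187 0.69287594] [-0.53755386  2.67286638 -1.21045411] [[387.25437434   0.         282.16388916]
 [  0.         387.25437434 207.69387168]
 [  0.           0.           1.        ]]
{'clock': 0.1, 'joint_pos': array([-1.30688371e+00,  2.64632769e-01,  1.60522933e+00, -2.71826233e-06,
        1.27371334e+00, -3.69078299e-02]), 'joint_velocities': array([-1.50443051e-03, -1.13783834e-03, -3.76197740e-06, -1.77829129e-04,
       -7.59424153e-04,  1.37675456e-03]), 'tau': array([ 1.35930309e-04, -5.03616893e+01, -3.58070576e+01,  7.31173949e-02,
        2.33961322e-02, -5.85941075e-05]), 'tool_pos': array([ 0.19982946, -0.64406883,  0.23754725]), 'tcp_rot': array([-3.10417540e+00, -4.70454059e-01,  3.56582402e-04]), 'contact_force': array([ 0.90518295, -1.21077777,  1.17475628]), 'moment': array([0.02636503, 0.04605906, 0.06425384]), 'grasp_force': 0.0, 'gripper_width': 0.08780765919782554}
```

View pics/top0.png

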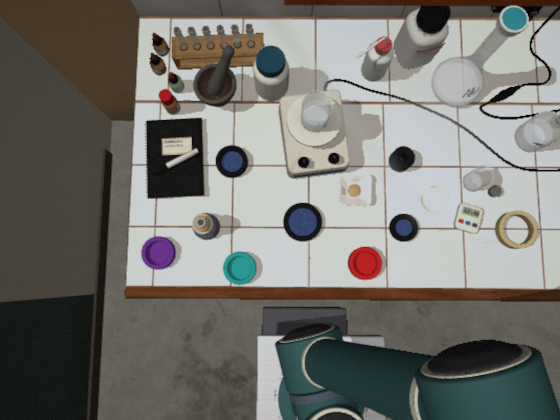

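View pics/side0.png

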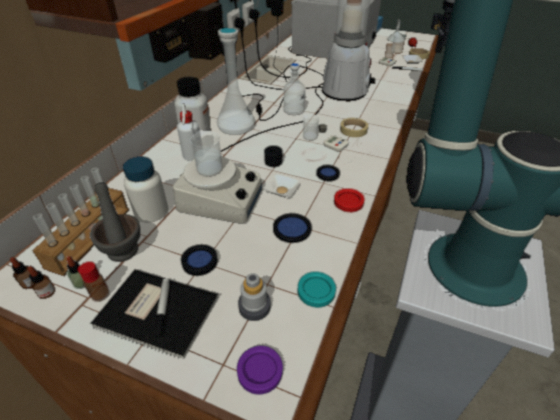

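The top view shows the stack at (206,226) and black holders at (302,222) widest, (232,161), (403,228) and (402,158) tall. The purple (158,252), turquoise (240,268) and red (365,263) dishes are the look-alikes. By width the black ones should be base, body, ring and plunger; I'll check this by measurement and a crop.

```bash
cat > h.py <<'E'
import numpy as np,cv2
from scipy.spatial.transform import Rotation as R
from scipy.optimize import least_squares
def cloud(c,T=None):
    z=c["z_map"];K=c["intrinsics"];v,u=np.indices(z.shape)
    P=np.stack([(u-K[0,2])*z/K[0,0],(v-K[1,2])*z/K[1,1],z],-1)
    if T is None: Rm,t=R.from_rotvec(c["orientation"]).as_matrix(),c["position"]
    else: Rm,t=T[:3,:3],T[:3,3]
    W=P@Rm.T+t; W[z==0]=np.nan
    return W
def project(c,p):
    q=R.from_rotvec(c["orientation"]).inv().apply(np.asarray(p)-c["position"]);q=c["intrinsics"]@q;return q[:2]/q[2]
def disc(W,c0,r,zlo,zhi):
    """points of W within r of c0 and between heights: min enclosing circle"""
    with np.errstate(invalid='ignore'):
        m=(np.hypot(W[...,0]-c0[0],W[...,1]-c0[1])<r)&(W[...,2]>zlo)&(W[...,2]<zhi)
    p=W[m]; (x,y),rr=cv2.minEnclosingCircle(p[:,:2].astype(np.float32)); return x,y,2*rr,len(p),p
E
python3 - <<'E'
from h import *
for n,px in(("top",dict(stack=(206,226),base=(302,222),body=(232,161),ring=(403,228),plung=(402,158),boat=(356,190))),("side",dict(stack=(254,297),base=(292,227),body=(199,259),ring=(328,173),plung=(273,156)))):
    c=np.load(n+"0.npz");W=cloud(c)
    for k,(u,v) in px.items():
        p0=W[v,u]
        x,y,d,N,p=disc(W,p0,.075,.006 if k!="stack" else .006,.13)
        zs=p[:,2]
        print(n,k,p0.round(4),"enc",np.round([x,y,d],4),N,"z",np.percentile(zs,[5,50,95,100]).round(4))
a=cv2.imread("pics/top0.png");o=[]
for u,v in((206,226),(302,222),(232,161),(403,228),(402,158),(365,263)):
    o.append(cv2.resize(a[v-30:v+30,u-30:u+30],(260,260),interpolation=cv2.INTER_CUBIC))
cv2.imwrite("pics/crop.png",np.vstack([np.hstack(o[:3]),np.hstack(o[3:])]))
E
```

```text
top stack [0.4165 0.2819 0.079 ] enc [0.4161 0.2677 0.1282] 583 z [0.0179 0.0674 0.099  0.1028]
top base [0.4363 0.0453 0.0078] enc [0.4428 0.054  0.1231] 1051 z [0.0067 0.0112 0.0168 0.0217]
top body [0.5963 0.2293 0.0105] enc [0.5907 0.2228 0.119 ] 791 z [0.007  0.0162 0.0229 0.0254]
top ring [ 0.4218 -0.2138  0.0129] enc [ 0.4161 -0.2164  0.1428] 626 z [0.0069 0.0131 0.0176 0.021 ]
top plung [ 0.6078 -0.2181  0.0077] enc [ 0.6191 -0.2188  0.1275] 523 z [0.0081 0.0452 0.0496 0.0534]
top boat [ 0.5204 -0.0948  0.0124] enc [ 0.5205 -0.0949  0.15  ] 796 z [0.0067 0.0164 0.056  0.0693]
side stack [0.4116 0.3156 0.0655] enc [0.4034 0.3273 0.1196] 1162 z [0.0129 0.0545 0.0975 0.1005]
side base [0.4367 0.0475 0.0055] enc [0.4362 0.0487 0.1026] 783 z [0.0062 0.0101 0.0147 0.0168]
side body [0.5961 0.233  0.0076] enc [0.5936 0.2344 0.0863] 891 z [0.0068 0.0151 0.0208 0.0233]
side ring [ 0.422  -0.2081  0.007 ] enc [ 0.4248 -0.2096  0.0758] 292 z [0.0069 0.0113 0.0145 0.0164]
side plung [ 0.5906 -0.1842  0.0383] enc [ 0.5843 -0.1759  0.1283] 366 z [0.0097 0.0367 0.0462 0.0482]
```

View pics/crop.png

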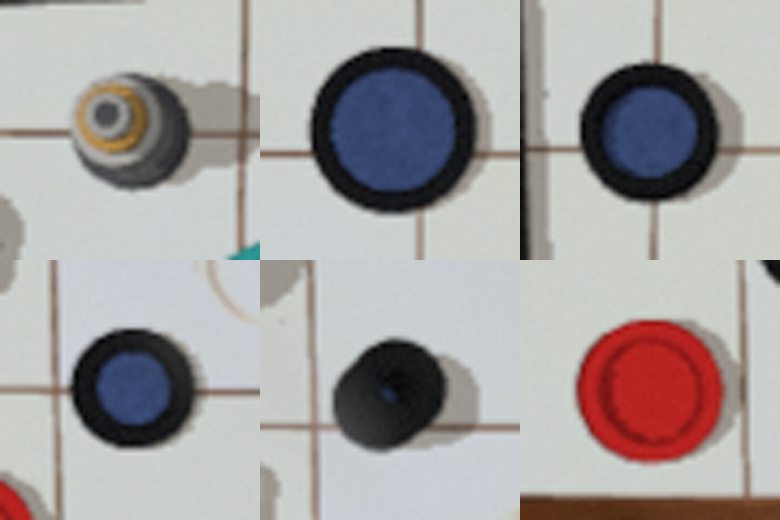

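The crop confirms it: top row stack, base holder (widest, blue felt), body holder; bottom row ring holder, tall plunger holder, and the red look-alike, which I leave. Next, wrist-camera looks from above each.

```bash
cat >> h.py <<'E'
def down(yaw=np.pi/2): return (R.from_euler('z',yaw)*R.from_euler('x',np.pi)).as_rotvec()
def wristT(s,c):
    T=np.eye(4);T[:3,:3]=R.from_rotvec(s["tcp_rot"]).as_matrix();T[:3,3]=s["tool_pos"];return T@c["T_tool_cam"]
E
python3 - <<'E'
from h import *
from cell import manip,cams
s=manip.state();manip.move_linear([s["tool_pos"][0],s["tool_pos"][1],.38])
for k,p in dict(ring=(.4248,-.21),plung=(.6,-.2),base=(.436,.048),body=(.594,.234),stack=(.412,.30)).items():
    manip.move_pose([p[0]-.0,p[1],.30],down()); manip.dwell(.3)
    s=manip.state();c=cams.capture("wrist");T=wristT(s,c);np.savez(f"w_{k}.npz",T=T,**c);cv2.imwrite(f"pics/w_{k}.png",c["image"])
    print(k,s["tool_pos"].round(4),s["clock"],s["contact_force"].round(1))
print(c["T_tool_cam"].round(4),c["intrinsics"])
a=[cv2.resize(cv2.imread(f"pics/w_{k}.png"),(266,200)) for k in("ring","plung","base","body","stack","stack")]
cv2.imwrite("pics/wr.png",np.vstack([np.hstack(a[:3]),np.hstack(a[3:])]))
E
```

```text
ring [ 0.4248 -0.2106  0.3   ] 3.2917 [ 0.3 -0.3 -0.6]
plung [ 0.5991 -0.2004  0.3008] 4.375 [ 0.4  0.2 -0.4]
base [0.4365 0.0474 0.2999] 5.8667 [0.6 0.4 0. ]
body [0.5938 0.233  0.3008] 7.1833 [-0.4 -0.3  0.4]
stack [0.413  0.2996 0.2998] 8.325 [ 0.4 -0.2  0.4]
[[ 3.000e-04 -9.579e-01 -2.871e-01  7.210e-02]
 [ 1.000e+00  6.000e-04 -1.000e-03 -7.000e-04]
 [ 1.200e-03 -2.871e-01  9.579e-01 -1.460e-01]
 [ 0.000e+00  0.000e+00  0.000e+00  1.000e+00]] [[341.91580462   0.         278.89167856]
 [  0.         341.91580462 213.9415447 ]
 [  0.           0.           1.        ]]
```

View pics/wr.png

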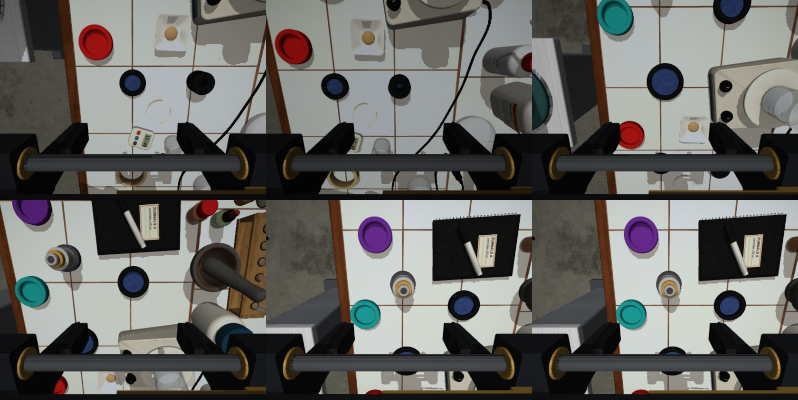

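The wrist views show each target near the image centre: ring holder (133,82), plunger holder (400,85 in its tile), base holder, body holder and stack all unobstructed. Now the precise centres.

Run:
```python
from h import *
from scipy.optimize import minimize
def ctr(W,c0,r,lo,hi,rin=0):
    c0=np.array(c0);ths=np.linspace(0,np.pi,36,endpoint=False);U=np.stack([np.cos(ths),np.sin(ths)],1)
    for _ in range(4):
        with np.errstate(invalid='ignore'): m=(np.hypot(W[...,0]-c0[0],W[...,1]-c0[1])<r)&(W[...,2]>lo)&(W[...,2]<hi)
        q=W[m][:,:2]@U.T
        a,b=np.percentile(q,1,axis=0),np.percentile(q,99,axis=0)
        c0=np.linalg.lstsq(U,(a+b)/2,rcond=None)[0]
    return c0.round(4),(b-a).mean().round(4),(b-a).std().round(4),m.sum(),np.median(W[m][:,2]).round(4)
G=dict(ring=((.4248,-.2096),.045,.010,.019),plung=((.595,-.197),.038,.041,.053),base=((.436,.0487),.060,.010,.019),body=((.594,.2344),.052,.015,.025))
S=dict(head=((.41,.30),.02,.092,.104),ringtop=((.41,.30),.03,.079,.089),bodytop=((.41,.3),.04,.063,.073),basetop=((.41,.3),.05,.018,.027))
for k,g in list(G.items())+list(S.items()):
    d=np.load(f"w_{k if k in G else 'stack'}.npz")
    for n in("wrist","side","top"):
        W=cloud(d,d["T"]) if n=="wrist" else cloud(np.load(n+"0.npz"))
        try: print(k,n,*ctr(W,*g))
        except Exception as e: print(k,n,"x",e)
```

```text
ring wrist [ 0.4229 -0.2149] 0.0682 0.0001 1567 0.0135
ring side [ 0.4233 -0.2112] 0.068 0.0008 174 0.0126
ring top [ 0.4233 -0.216 ] 0.0681 0.0006 466 0.014
plung wrist [ 0.5999 -0.2106] 0.0542 0.0001 1624 0.0457
plung side [ 0.6   -0.207] 0.0548 0.001 151 0.0444
plung top [ 0.5995 -0.2118] 0.0544 0.0004 360 0.0465
base wrist [0.4359 0.0457] 0.0956 0.0001 2174 0.0136
base side [0.4359 0.0497] 0.0954 0.0007 394 0.013
base top [0.4366 0.044 ] 0.0954 0.0003 608 0.0133
body wrist [0.5941 0.2318] 0.08 0.0002 1828 0.0195
body side [0.5934 0.2352] 0.0801 0.0003 448 0.0188
body top [0.5942 0.2294] 0.08 0.0004 408 0.02
head wrist [0.4225 0.2938] 0.0245 0.0002 498 0.0978
head side [0.4226 0.297 ] 0.0249 0.0003 133 0.0972
head top [0.4229 0.2914] 0.0248 0.0005 100 0.098
ringtop wrist [0.4225 0.2937] 0.0365 0.0001 449 0.0838
ringtop side [0.4215 0.2981] 0.0348 0.0024 136 0.0832
ringtop top [0.423  0.2919] 0.0363 0.0008 91 0.0839
bodytop wrist [0.4224 0.2937] 0.0501 0.0003 666 0.0678
bodytop side [0.4205 0.2997] 0.0461 0.0039 203 0.0674
bodytop top [0.4232 0.2917] 0.0497 0.0004 142 0.068
basetop wrist [0.4217 0.2987] 0.0603 0.0062 595 0.0217
basetop side [0.4199 0.301 ] 0.0602 0.0059 265 0.0215
basetop top [0.4215 0.2891] 0.0627 0.0042 152 0.0224
```

```bash
cat >> h.py <<'E'
from cell import manip,cams
ST=np.array([.4225,.2937])
H=dict(plunger=(.5999,-.2106),ring=(.4229,-.2149),body=(.5941,.2318),base=(.4359,.0457))
def pick(tip,width,force,lift,xy=ST):
    manip.set_gripper(min(width+.02,.088)); 
    manip.move_pose([*xy,max(tip+.06,.17)],down()); manip.move_linear([*xy,tip],.08)
    manip.set_gripper(0,force); s=manip.state(); print("grip w",s["gripper_width"],"F",s["grasp_force"],s["contact_force"].round(1))
    manip.move_linear([*xy,tip+.012],.03); manip.move_linear([*xy,lift],.12); manip.dwell(.3)
    s=manip.state(); print("lifted w",s["gripper_width"],"F",s["grasp_force"],s["contact_force"].round(1),s["clock"])
def lower(xy,zend,thr,zhi):
    """zend: expected seated tip height"""
    manip.move_linear([*xy,zhi],.25); manip.move_linear([*xy,zend+.02],.12); manip.dwell(.3)
    f0=manip.state()["contact_force"]; z=zend+.02
    while z>zend-.002:
        z-=.001; manip.move_linear([*xy,z],.02); f=manip.state()["contact_force"]-f0
        if f[2]>thr: break
    s=manip.state(); print("stop z-zend",round((s["tool_pos"][2]-zend)*1e3,2),"mm df",f.round(1),s["clock"])
    return s
def release(xy,width,up):
    manip.set_gripper(min(width+.016,.088)); manip.dwell(.2)
    s=manip.state(); manip.move_linear([*xy,s["tool_pos"][2]+.03],.06); manip.move_linear([*xy,up],.2)
E
python3 - <<'E'
from h import *
pick(.0865,.026,20,.28)
s=lower(H["plunger"],.0865-.038+.006,2.5,.28)
c=cams.capture("wrist");cv2.imwrite("pics/pl.png",c["image"])
E
```

```text
grip w 0.02504035890533661 F 20.000650584697723 [0.2 0.1 2.3]
lifted w 0.02538460784583492 F 19.999549984931946 [ 0.8 -0.7 -1.1] 13.875
stop z-zend 0.5 mm df [-0.8  0.1  3.3] 23.325
```

View pics/pl.png

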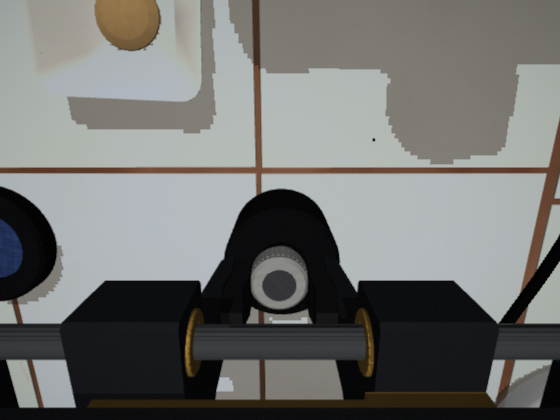

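The head (280,283) sits centred over the plunger holder at seated height, so I release and go on with the ring.

Run:
```python
from h import *
release(H["plunger"],.026,.28)
pick(.077,.038,20,.25)
lower(H["ring"],.077-.068+.008,2.5,.25)
release(H["ring"],.038,.25)
# check stack and placed parts from above
from h import *
manip.move_pose([*ST,.30],down());manip.dwell(.2)
s=manip.state();c=cams.capture("wrist");W=cloud(c,wristT(s,c))
print("body top",disc(W,ST,.035,.06,.075)[:4], s["clock"])
c=cams.capture("top");W=cloud(c);cv2.imwrite("pics/t1.png",cv2.resize(c["image"][130:250,340:460],(600,600),interpolation=cv2.INTER_CUBIC))
for k,r in(("plunger",.02),("ring",.025)):
    x=disc(W,H[k],r,.02 if k=="ring" else .055,.08);print(k,x[:4],np.percentile(x[4][:,2],[5,50,95]))
```

```text
grip w 0.03621546667614293 F 20.000333385542035 [-0.2 -0.5  2.4]
lifted w 0.03624768494540833 F 19.99963634647429 [ 0.3 -0.2 -0.1] 32.3167
stop z-zend 0.36 mm df [-1.2  0.8  4.5] 41.725
body top (0.42247000336647034, 0.2935348451137543, 0.0522773340344429, 1496) 46.25
plunger (0.5988759994506836, -0.21277810633182526, 0.027195798233151436, 97) [0.05793543 0.06701833 0.07029428]
ring (0.42154791951179504, -0.21659523248672485, 0.03875149413943291, 138) [0.02123133 0.0244082  0.02812195]
```

View pics/t1.png

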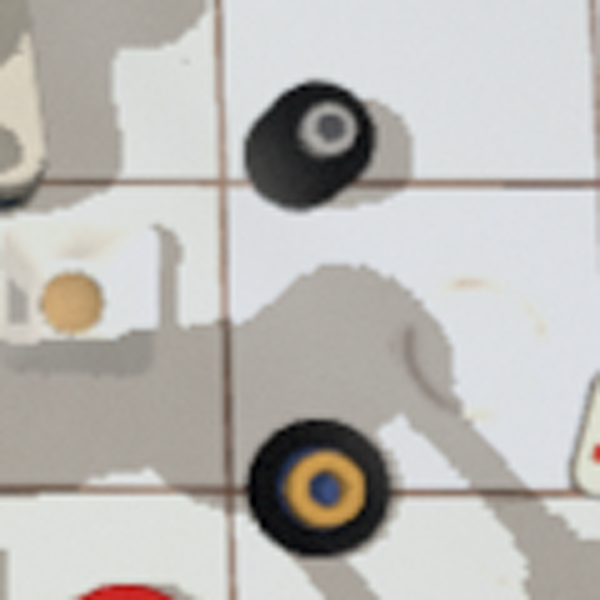

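The crop shows the plunger upright in its holder (330,128) and the ring flat in its recess (325,488). The tops read 67 and 24 mm against 66 and 24 expected. Next, body and base.

Run:
```python
from h import *
pick(.044,.052,50,.20)
lower(H["body"],.044-.022+.008,3,.20)
release(H["body"],.052,.25)
manip.move_pose([*ST,.25],down());manip.dwell(.2)
s=manip.state();c=cams.capture("wrist");W=cloud(c,wristT(s,c))
x=disc(W,ST,.05,.017,.035);print("base",x[:4],s["clock"])
x=disc(W,ST,.02,.026,.035);print("spigot",x[:4])
c=cams.capture("side");cv2.imwrite("pics/s1.png",cv2.resize(c["image"][200:340,150:350],(800,560)))
```

```text
grip w 0.05015421373573609 F 49.99958249100018 [ 2.1  0.5 -0.8]
lifted w 0.050489101678810516 F 49.99976292194333 [-0.3 -0.8 -5.4] 51.775
stop z-zend 0.34 mm df [-4.3 -1.  11.3] 59.6083
base (0.4209558367729187, 0.2929238975048065, 0.06806569546461105, 2886) 62.975
spigot (0.4213680326938629, 0.2916301488876343, 0.014628157950937748, 148)
```

View pics/s1.png

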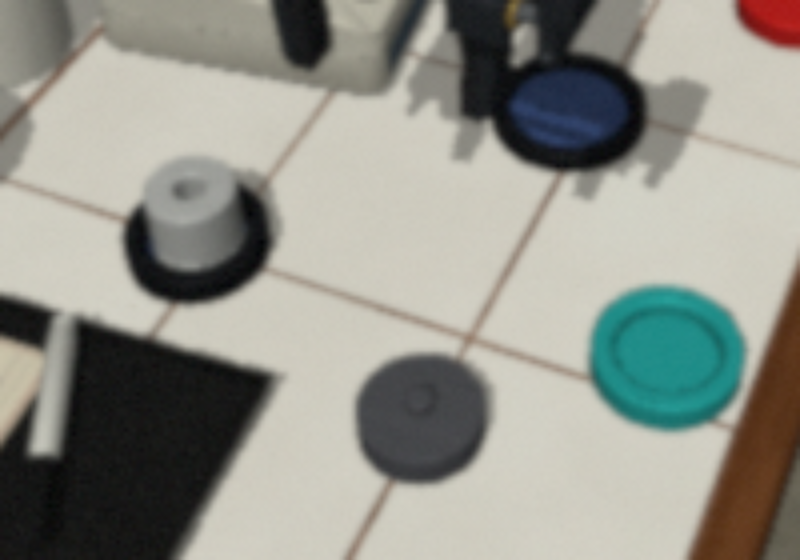

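The body stands seated in its holder (195,225), and the base is free at (422,415), measured at (0.421, 0.293).

Run:
```python
from h import *
xy=np.array([.4213,.2928])
pick(.0115,.068,55,.15,xy)
lower(H["base"],.0185,3,.15)
release(H["base"],.068,.25)
manip.move_pose([.35,-.45,.35],down());manip.dwell(.3)
c=cams.capture("top");W=cloud(c);cv2.imwrite("pics/t2.png",cv2.resize(c["image"][130:290,140:440],(800,427)))
for k,r,lo,e in(("plunger",.02,.055,66),("ring",.025,.019,24),("body",.033,.045,54),("base",.04,.022,29)):
    x=disc(W,H[k],r,lo,.08);print(k,np.round(x[:4],4),np.percentile(x[4][:,2],[5,50,95]).round(4),e)
print(manip.state()["clock"])
```

```text
grip w 0.06669163749631092 F 55.00020682811737 [ 0.9  0.4 -0.1]
lifted w 0.06675306333883557 F 54.99840259552002 [-0.2  0.3 -5. ] 68.625
stop z-zend 0.15 mm df [-5.4 -0.4 12.6] 76.3917
plunger [ 5.985e-01 -2.124e-01  2.750e-02  1.010e+02] [0.0589 0.066  0.0702] 66
ring [ 4.228e-01 -2.161e-01  4.020e-02  1.400e+02] [0.0206 0.0245 0.0282] 24
body [5.930e-01 2.302e-01 5.280e-02 3.030e+02] [0.0493 0.0542 0.0585] 54
base [4.351e-01 4.470e-02 6.830e-02 5.560e+02] [0.0258 0.0298 0.0351] 29
81.0667
```

View pics/t2.png

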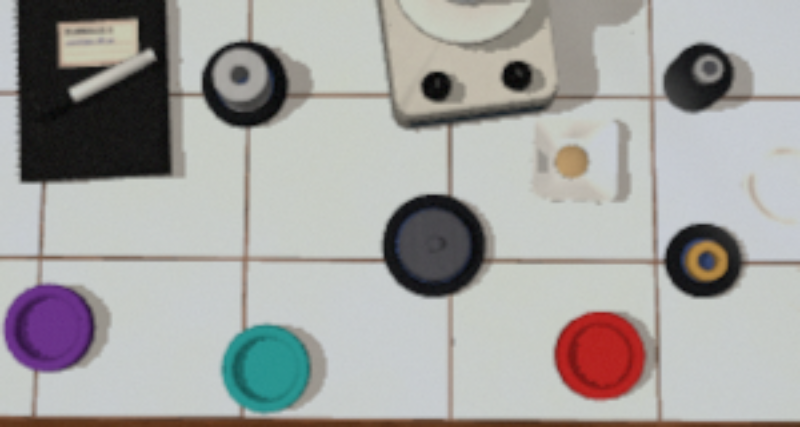

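The final view shows all four parts seated at the expected heights: body (240,80), base (434,244), ring (707,260), plunger (710,68). The boat (575,160) has not moved.

```bash
python3 -c "
from cell import order;print(order.close_job())"
```

```text
the job is handed in; nothing more can be done
None
```

The die is apart, top down, with the plunger, ring, body and base each seated upright in its own holder. The weighing boat was left where it stood, and the job was handed in at about 81 s of the 128 s allowed.

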